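# Fit and lock an air-filter capsule in its bench stand

## Task

Fit the new air filter: put the white filter capsule, spigot down, into the socket of the bench filter stand so that its flange sits on the rubber seal, then swing the stand's lock lever round by its handle until it is fully home against its stop screw. Do not force the lever once it is home, let go of everything, and leave the other things on the worktop where they are.

Things in the scene. Friction and masses are not known exactly. Their poses are not given: they have to be found in the camera images.
- filter_stand: Fixed bench stand: steel base plate 92 x 158 mm, 10 mm high; aluminium socket block 72 x 72 mm, 39 mm high; lever on a post. Origin on the worktop under the socket's axis; z up. In its frame: lever pivot at (0, -55) mm, brass hose tail on the block's +x side, stop-screw lug (62 mm high) at (33, -95) mm, its screw pointing to -x. Place and yaw vary.
- socket_mouth (a point): Centre of the top face of the black rubber seal ring round the socket, 42 mm above the worktop. The socket is a plain vertical bore 34.5 mm across, 29 mm deep, slightly chamfered. The seal springs down under load, about 7 N per mm, 3 mm at most.
- lever_pivot (a point): Lever's pivot axis, 53 mm above the worktop (handle height). Hub 26 mm across, 68 mm high. Pushed 75 mm out, the lever takes about 4 N to turn; from about 1.05 rad its nose climbs the flange: a hump of about 8 N near 1.42, then about 6.5 N. The stop screw's steel tip meets the handle 40 mm from the pivot: a sharp rise of force. Over 22 N on the lever is forcing it.
- lever_handle (a point): Point on the handle's centre line, 75 mm from the pivot. The handle is a level steel rod 12 mm thick, its centre line 53 mm above the worktop, free underneath, ending in a 22 mm black ball centred 98 mm from the pivot.
- lock_lever (a joint): Swing of the lock lever, rad, about its vertical pivot, growing anticlockwise seen from above. 0: open, handle along the stand's -x, the ramped nose (opposite side of the hub) clear of the socket; starts at 0 to 0.2. At about 1.57 the handle points along the stand's -y and the nose lies over the flange. Stays where it is left. It ends on the stop screw, set anew each time, between 1.36 and 1.77.
- capsule_middle (a point): Grip centre of the loose white filter capsule, on its axis, 50 mm above its lower end. Stands upright, about 120 g, 82 mm tall: spigot 32 mm across, 18 mm long, tapered end; flange 58 mm across (18 to 24 mm up); round ribbed body 42 to 44 mm across (24 to 70 mm up); small nipple on top. Any yaw will do.
- flange_under (a point): Centre of the underside of the capsule's flange, on its axis, 18 mm above its lower end. Seated, it lies on the socket_mouth point, or a little lower when clamped.
- filter_capsule: The same capsule; origin at the centre of the spigot's lower end, z along its axis.
- iodine_bottle: Bystander: small brown bottle with a white cap, 47 mm across, 98 mm tall; origin under its foot.
- ring_jar: Bystander: sample jar with a blue lid, 44 mm across, 60 mm tall; origin under its foot.
- steel_dish: Bystander: steel kidney dish, 92 x 184 x 35 mm; origin under its middle.
- fine_tweezers: Bystander: steel tweezers lying flat, 126 mm long, 8 mm high; origin under the middle.
- flush_syringe: Bystander: syringe lying flat, 110 mm long, 25 mm high; origin under the middle.
- carton: Bystander: small carton 52 x 96 x 34 mm; origin under its middle.
There are look-alikes about, which are no part of the job. What is shaped like the filter_capsule but green or red is not meant.

How it is judged:
On the way, in this order (a step that is already met when the one before it is completed fails the run):
1. the capsule is seated in the socket, its flange on the seal, with the lever still open (horizontal distance between flange_under and socket_mouth below 0.003 m and z of flange_under in the frame of socket_mouth below 0.0015 m and angle between filter_capsule's own z axis and vertical below 0.08 rad and value of joint lock_lever below 0.8 rad), for 0.2 s.
2. the lever is pressed home against its stop screw (contact force between lock_lever and filter_stand above 1.5 N and value of joint lock_lever above 1.33 rad), for 0.1 s.
At the end, for the whole second after the job is handed in: Capsule at rest, upright (within 0.08 rad) in the socket, within 3 mm of its axis, flange below the free seal height, clamped by the lever's nose with over 3 N; lever left bearing on its stop screw (over 0.2 N, swing over 1.33 rad) (value of joint lock_lever above 1.33 rad and contact force between lock_lever and filter_stand above 0.2 N and horizontal distance between flange_under and socket_mouth below 0.003 m and z of flange_under in the frame of socket_mouth below 0 m and angle between filter_capsule's own z axis and vertical below 0.08 rad and contact force between lock_lever and filter_capsule above 3 N and linear speed of filter_capsule below 0.01 m/s); the robot touches nothing.
It fails at once if the lever is forced: more than 22 N between the robot and the lever (contact force between any of the fingers, the arm and lock_lever above 22 N).
It fails at once if a bystander is pushed more than 3 cm from its place (distance of any of iodine_bottle, ring_jar, steel_dish, fine_tweezers, flush_syringe, carton from where it was at the start of the episode above 0.03 m).
It also fails if it takes over 72 s, if anything falls off the work surface, if the arm or the gripper's body presses on something with over 40 N, if the wrist force passes 120 N, or if a joint passes its speed limit or range.

## Robot

A 6-joint arm with a two-finger parallel gripper is mounted at the origin on a cart in front of the work surface, level with it; the furniture and walls round the work are solid. World frame = base frame: x ahead of the robot, y to its left, z up, the work surface at z = 0. Lengths are in m, angles in rad, forces in N, time in s.
With the tool pointing down it reaches from about 0.4 to 0.825 m from the base axis. Payload 7 kg.
Tool frame: the origin (TCP) lies midway between the tips of the shut fingers; the grasp point (between the pads) lies 19 mm behind it; z points along the fingers, y is the direction in which the jaws open and shut (so a half turn about z gives the same grasp; the last joint's range is limited). The gripper opens to 88 mm and grips with 3 to 60 N. Pads are 19 mm wide; open, the fingers measure 130 mm over their backs; the gripper's body (78 mm by 193 mm) begins 47 mm behind the grasp point.
Start: joints at [-1.027, 0.359, 0.012, 0, -1.224, -0.288], TCP at [0.171, -0.653, 0.227] pointing down, gripper open.
Joint ranges: [-3.07, 3.07], [-1.43, 2.12], [-1.02, 1.25], [-3.03, 1.67], [-3.05, -0], [-3.03, 3.03]. Speed limits (rad/s): [2.39, 2.39, 3.01, 3.14, 3.14, 3.14].

## Interface

Orientations are given as [roll, pitch, yaw] about the fixed x, y, z axes, in that order (R = Rz(yaw) Ry(pitch) Rx(roll)).
In Python, from station import get_state, grab_frame, camera_info, job_done gives the robot as it stands. The module is installed in compiled form; this text tells all that it offers.
- The arm moves only by the shell command python3 -m inch 'ROWS' [FORCE]. ROWS is JSON, a list that holds one entry, the list of rows, each a list of 7 numbers: the shift along the tool's x, y, z normalised to -1 to 1, where 1 is 50 cm, then the turn, a rotation vector about the tool's x, y, z normalised to -1 to 1, where 1 is 180 degrees, then the closure, from 0 (fully open) to 1 (shut). A call has 1 to 20 rows; each row shifts and turns the commanded pose from where the row before left it, along the tool's axes as they then stand; what a row does not reach is not made up. A row lasts 1/10 s, in which the tool goes at most 50 mm and 8.59 degrees, less where a joint would pass 70% of its speed; a pose out of reach is approached as far as the arm can. A call with a number of a shift or a turn outside -1 to 1 is refused whole. A call with a gripper value outside its range is refused whole. The fingers move at their own pace and stop on an object; FORCE is the grip in N (left out, the last holds). Time passes only in rows, so rows that do not move let the fingers close. It gives the time, the measured TCP pose, the force and the opening at its end, in the units of the state.
- get_state(): the state, without advancing time (a new reading comes with each control period).
- grab_frame(name): name is "scene" or "side" or "wrist"; returns the picture (480x640x3 uint8, blue, green, red); there is no depth.
- camera_info(name): a dict with "vertical_fov" (degrees; the focal length in pixels is half the picture's height over the tangent of half this angle, whatever the lens; pixels are square), "cx", "cy" (the principal point, pixels), "R" (3x3) and "t" (3): a world point X has camera coordinates R X + t. Camera axes: x right, y down, z forward; pixel columns grow to the right and rows downward; lengths in m; the calibration is good to about 2 mm. A picture is of the moment at which its call begins: read the wrist's pose just before it. camera_info takes no time and is no camera call; for the wrist camera it gives the pose at the moment of the call.
- job_done(): hands the job in, once; it reports no verdict.
The state is a dict: "t": time; "q": joint angles; "qd": joint speeds; "joint_efforts": joint torques, N m; "eef_pos": TCP position; "ee_rot": TCP orientation; "force": force on the tool from outside, world axes, zero at the start; "moment": the same for the moment, N m; "width": finger opening in m.
Only numpy, scipy, OpenCV 4.12 (cv2) and the standard library are available. Lean on these libraries where they do the work, as an engineer would, in place of code of your own. Each camera call takes 0.05 s, during which the arm holds its last target.

## Working session

There is one attempt and no reset: what is moved stays moved. The work goes in short steps, Python scripts to look and compute and a shell command to move; the robot and the scene stay as the last step left them, time stands still between calls to the robot, and variables do not carry over. Pictures are saved under pics/ and viewed, and the job is handed in when it is done.

```bash
mkdir -p pics; python3 - <<'E'
from station import *
import cv2
s=get_state();print({k:s[k] for k in s})
for n in("scene","side","wrist"):
    print(n,camera_info(n)); cv2.imwrite(f"pics/{n}0.png",grab_frame(n))
E
```

```text
{'t': 0.0, 'q': array([-1.02690982e+00,  3.59388972e-01,  1.10729654e-02, -3.36835390e-04,
       -1.22413489e+00, -2.88105917e-01]), 'qd': array([ 6.09417988e-05, -6.33323839e-04, -1.24093743e-03,  1.78224972e-03,
       -3.41105638e-04,  4.68989157e-04]), 'joint_efforts': array([ 2.91819691e-03, -5.82720423e+01,  2.93063146e+01,  6.99763834e+00,
        6.72334674e-03, -1.74332413e-04]), 'eef_pos': array([ 0.17062182, -0.65256901,  0.2256299 ]), 'ee_rot': array([ 3.13991630e+00, -1.66569961e-04, -2.88592663e+00]), 'force': array([0.52604074, 0.717686  , 0.18343295]), 'moment': array([0.04498678, 0.01977374, 0.03205012]), 'width': 0.08774259693297175}
scene {'vertical_fov': 53.371389858085365, 'cx': 320.2065297822841, 'cy': 244.0476929089301, 'R': array([[ 0.66081267, -0.75030722,  0.01912326],
       [-0.44811337, -0.41484686, -0.79189424],
       [ 0.60209719,  0.51472436, -0.61035875]]), 't': array([-0.36080171,  0.29770557,  0.83879636])}
side {'vertical_fov': 46.73967854371773, 'cx': 326.66297851140814, 'cy': 237.6977087055483, 'R': array([[-0.84033934, -0.54181395, -0.01635348],
       [-0.29337201,  0.4799669 , -0.82677968],
       [ 0.4558099 , -0.68997783, -0.56228812]]), 't': array([0.44065472, 0.20141861, 1.16659077])}
wrist {'vertical_fov': 66.97327219283451, 'cx': 324.1537401498804, 'cy': 234.5105282608056, 'R': array([[-0.25368545,  0.96728566,  0.00146403],
       [ 0.92456373,  0.24203557,  0.29427997],
       [ 0.28429845,  0.07600813, -0.95571814]]), 't': array([ 0.67361341, -0.03634483,  0.39179722])}
```

View pics/scene0.png

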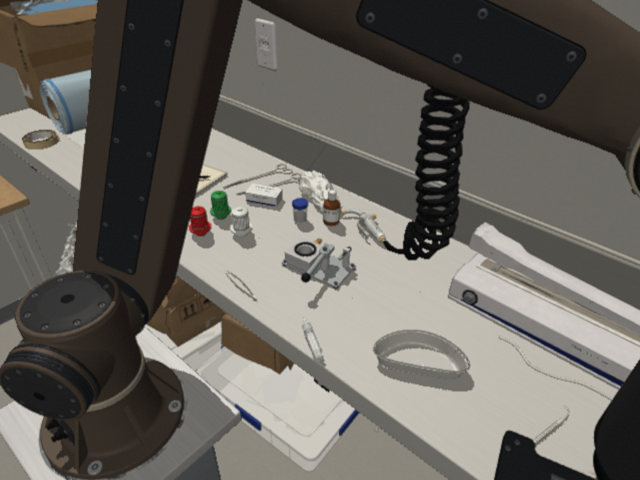

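View pics/side0.png

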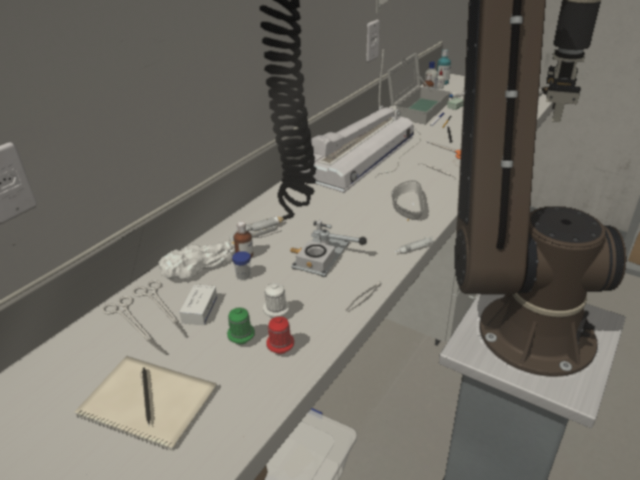

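View pics/wrist0.png

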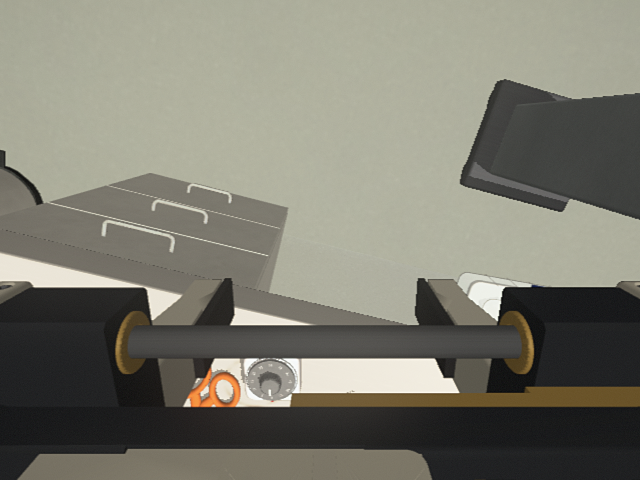

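The scene view shows the white capsule at about (240,222), beside the red and green ones, and the stand at about (315,260) with the lever ball at (306,277). In the side view the capsule is at (275,300), the socket at (316,252) and the ball at (363,240). I'll enlarge both.

```bash
cat > h.py <<'E'
import numpy as np, cv2
from station import *
def ray(ci,u,v):
    f=240/np.tan(np.radians(ci["vertical_fov"])/2)
    d=ci["R"].T@np.array([(u-ci["cx"])/f,(v-ci["cy"])/f,1.])
    return -ci["R"].T@ci["t"], d/np.linalg.norm(d)
def onz(ci,u,v,z):
    c,d=ray(ci,u,v); return c+d*(z-c[2])/d[2]
def tri(*obs):
    A=np.zeros((3,3));b=np.zeros(3);R=[]
    for ci,u,v in obs:
        c,d=ray(ci,u,v);P=np.eye(3)-np.outer(d,d);A+=P;b+=P@c;R.append((c,P))
    X=np.linalg.solve(A,b); return X,[float(np.linalg.norm(P@(X-c))) for c,P in R]
def proj(ci,X):
    f=240/np.tan(np.radians(ci["vertical_fov"])/2)
    p=ci["R"]@np.asarray(X)+ci["t"]; return f*p[0]/p[2]+ci["cx"],f*p[1]/p[2]+ci["cy"]
E
python3 - <<'E'
import cv2
a=cv2.imread("pics/scene0.png")[180:320,180:380];b=cv2.imread("pics/side0.png")[210:350,230:430]
cv2.imwrite("pics/sc_z.png",cv2.resize(a,None,fx=4,fy=4,interpolation=cv2.INTER_CUBIC))
cv2.imwrite("pics/si_z.png",cv2.resize(b,None,fx=4,fy=4,interpolation=cv2.INTER_CUBIC))
E
```

```text
(no output)
```

View pics/sc_z.png

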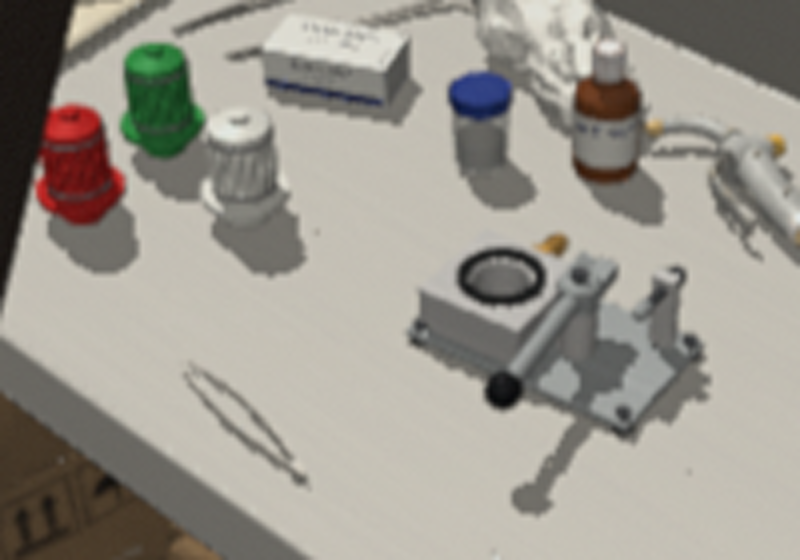

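View pics/si_z.png

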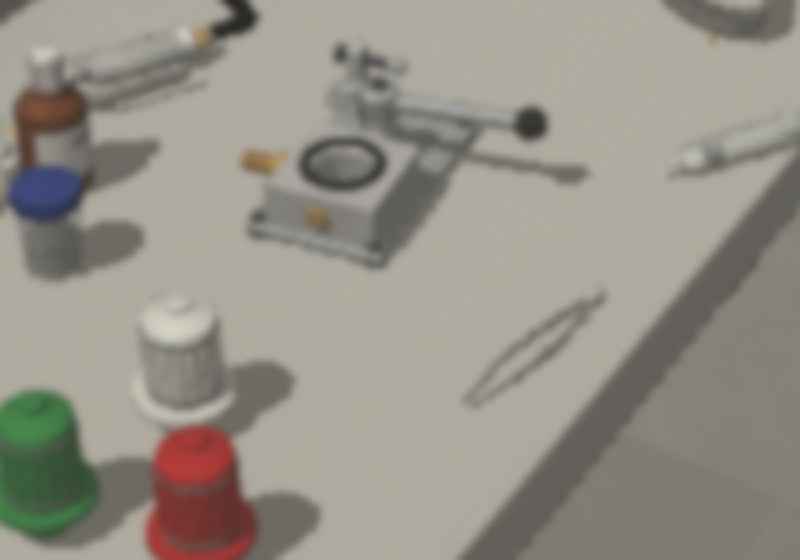

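```bash
python3 - <<'E'
from h import *
np.set_printoptions(precision=4,suppress=True)
S,D=camera_info("scene"),camera_info("side")
P={"nip":((241,112),(180,300)),"seal":((502,276),(342,162)),"ball":((504,389),(531,122)),"brass":((556,244),(255,160)),"red":((77,112),(196,433)),"green":((156,50),(38,398)),"hub":((580,273),(374,97)),"lugtop":((672,280),(355,50))}
for k,(a,b) in P.items():
    X,r=tri((S,180+a[0]/4,180+a[1]/4),(D,230+b[0]/4,210+b[1]/4)); print(k,X,r)
E
```

```text
nip [0.503  0.2363 0.0815] [0.0016024979445803027, 0.0016024979445801659]
seal [0.5327 0.0373 0.039 ] [0.0007785553172173296, 0.0007785553172172217]
ball [ 0.4464 -0.0437  0.0525] [0.0011556024291163418, 0.0011556024291163398]
brass [0.5927 0.0467 0.0244] [0.0012651867997377846, 0.001265186799737831]
red [0.434  0.3141 0.0799] [0.0014774810066142913, 0.0014774810066143485]
green [0.5165 0.3364 0.0804] [0.0006737927860723583, 0.0006737927860722291]
hub [ 0.5437 -0.0125  0.0579] [0.004179996297586973, 0.004179996297586897]
lugtop [ 0.5827 -0.053   0.0549] [0.0012226592999294813, 0.0012226592999293555]
```

```bash
python3 - <<'E'
from h import *
from scipy.spatial.transform import Rotation as Ro
np.set_printoptions(precision=4,suppress=True)
s=get_state();W=camera_info("wrist");T=Ro.from_euler('xyz',s['ee_rot']).as_matrix()
c=-W['R'].T@W['t'];print(T,"cam in tool",T.T@(c-s['eef_pos']));print("Rcam in tool",T.T@W['R'].T)
S,D=camera_info("scene"),camera_info("side")
print(tri((S,415,252),(D,292,210)),tri((S,180+610/4,180+48/4),(D,230+45/4,210+55/4)))
E
```

```text
[[-0.9675 -0.2529 -0.0005]
 [-0.2529  0.9675  0.0012]
 [ 0.0001  0.0013 -1.    ]] cam in tool [ 0.0801  0.0006 -0.1584]
Rcam in tool [[ 0.0008 -0.9557 -0.2944]
 [ 1.      0.0008  0.0002]
 [ 0.     -0.2944  0.9557]]
(array([ 0.7407, -0.1444,  0.0001]), [0.00632322988212274, 0.006323229882122903]) (array([0.7074, 0.102 , 0.0944]), [0.0010746163724318272, 0.0010746163724318228])
```

```bash
python3 -m inch '[[[0,0.085,0,0,0,0,0],[0,0.085,0,0,0,0,0],[0,0.085,0,0,0,0,0],[0,0.075,0,0,0,0,0],[-0.1,0,0,0,0,-0.031,0],[-0.1,0,0,0,0,-0.031,0],[-0.1,0,0,0,0,-0.031,0],[-0.1,0,0,0,0,-0.031,0],[-0.1,0,0,0,0,-0.031,0],[-0.1,0,0,0,0,-0.031,0],[-0.1,0,0,0,0,-0.031,0],[-0.1,0,0,0,0,-0.031,0],[-0.1,0,0,0,0,-0.031,0],[-0.1,0,0,0,0,-0.031,0],[-0.1,0,0,0,0,-0.031,0],[-0.1,0,0,0,0,-0.031,0],[-0.1,0,0,0,0,-0.031,0],[0,0,0,0,0,0,0],[0,0,0,0,0,0,0]]]'
python3 - <<'E'
from h import *
cv2.imwrite("pics/w1.png",grab_frame("wrist"))
E
```

```text
t: 2.05
eef_pos: [0.5345, -0.0395, 0.2263]
ee_rot: [3.141, -0.0, -1.617]
force: [-1.2, -0.3, 0.8]
width: 0.0877
```

View pics/w1.png

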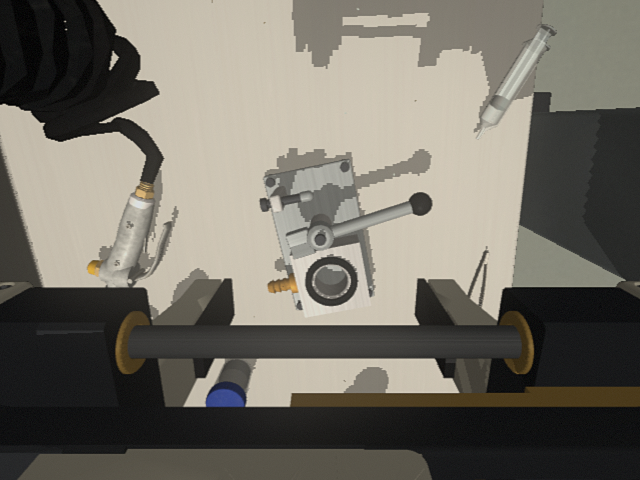

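The wrist view shows the seal ring at about (331,280), the hub at (319,237), the ball at (420,204) and the stop screw at about (300,197). I'll measure these and enlarge the view.

```bash
cat >> h.py <<'E'
def zoom(src,x,y,w,h,f,out):
    a=cv2.imread(src)[y:y+h,x:x+w]; cv2.imwrite(out,cv2.resize(a,None,fx=f,fy=f,interpolation=cv2.INTER_CUBIC))
def ringfit(img,roi,thr=70):
    x,y,w,h=roi; g=img[y:y+h,x:x+w].max(2); m=(g<thr).astype(np.uint8)
    cs,_=cv2.findContours(m,cv2.RETR_EXTERNAL,cv2.CHAIN_APPROX_NONE)
    c=max(cs,key=cv2.contourArea); e=cv2.fitEllipse(c); return (e[0][0]+x,e[0][1]+y),e[1],cv2.contourArea(c)
E
python3 - <<'E'
from h import *
np.set_printoptions(precision=4,suppress=True)
zoom("pics/w1.png",240,140,200,180,4,"pics/w1z.png")
I=cv2.imread("pics/w1.png");W=camera_info("wrist")
for n,roi in(("seal",(300,250,62,60)),("ball",(404,185,34,40))):
    c,ax,A=ringfit(I,roi,70 if n=="seal" else 80);print(n,c,ax,A, onz(W,*c,.042 if n=="seal" else .053))
print("hub",onz(W,319.5,236.5,.068))
E
```

```text
seal (330.86094665527344, 280.80579566955566) (47.7496223449707, 50.19328308105469) 1881.0 [0.5305 0.0357 0.042 ]
ball (420.2279644012451, 203.25368309020996) (20.584760665893555, 21.957576751708984) 347.5 [ 0.4439 -0.044   0.053 ]
hub [ 0.539  -0.0207  0.068 ]
```

View pics/w1z.png

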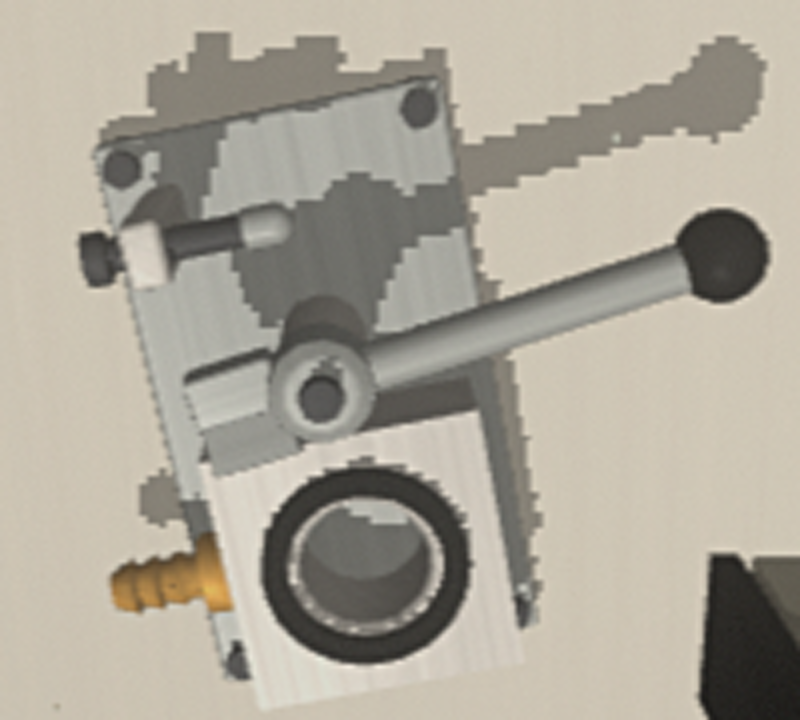

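```bash
python3 -m inch '[[[-0.095,0.016,0,0,0,0,0],[-0.095,0.016,0,0,0,0,0],[-0.095,0.016,0,0,0,0,0],[-0.095,0.016,0,0,0,0,0],[-0.095,0.016,0,0,0,-0.031,0],[0,0,0,0,0,-0.031,0],[0,0,0,0,0,0,0],[0,0,0,0,0,0,0]]]'
python3 - <<'E'
from h import *
np.set_printoptions(precision=4,suppress=True)
I=cv2.imread("pics/w1.png")
cv2.imwrite("pics/w2.png",grab_frame("wrist"))
E
```

```text
t: 2.9
eef_pos: [0.5064, 0.1969, 0.2264]
ee_rot: [3.141, -0.0, -1.43]
force: [-0.3, 0.3, -0.5]
width: 0.0875
```

View pics/w2.png

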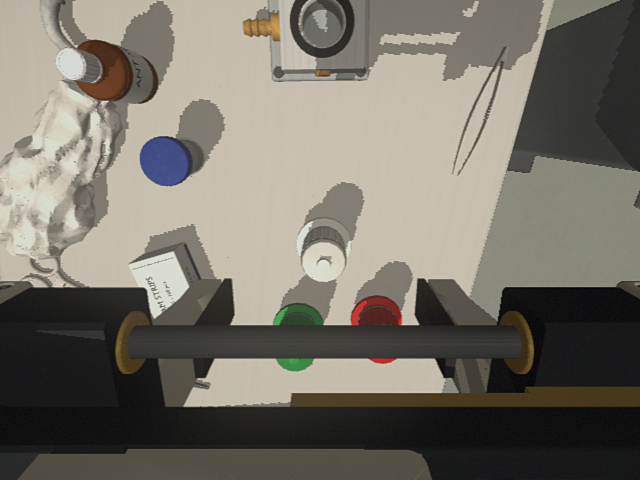

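The capsule shows its nipple at about (323,263) and its flange around (325,243). The seal is at (322,20), which gives a second view of it.

```bash
python3 - <<'E'
from h import *
np.set_printoptions(precision=4,suppress=True)
zoom("pics/w2.png",270,190,110,110,5,"pics/w2z.png")
I=cv2.imread("pics/w2.png");W=camera_info("wrist")
c,ax,A=ringfit(I,(285,0,75,60),70);print("seal",c,ax,A,onz(W,*c,.042))
print("nip",onz(W,323.3,263,.082))
S,D=camera_info("scene"),camera_info("side")
print(tri((W,*c),(S,305.5,249),(D,315.5,250.5)),tri((W,*c),(S,305.5,249)))
print(tri((W,323.3,263),(S,240.25,208),(D,275,285)))
E
```

```text
seal (321.69588470458984, 22.497650146484375) (59.040184020996094, 63.13555908203125) 998.0 [0.5307 0.0389 0.042 ]
nip [0.5011 0.2371 0.082 ]
(array([0.5318, 0.0377, 0.0393]), [0.001209832330240849, 0.0014784044251661618, 0.0003887919097190382]) (array([0.5318, 0.0376, 0.0399]), [0.0013140814336836792, 0.0013140814336837041])
(array([0.5021, 0.2366, 0.0821]), [0.0010916964493409324, 0.002114871270200093, 0.0013397293528080577])
```

View pics/w2z.png

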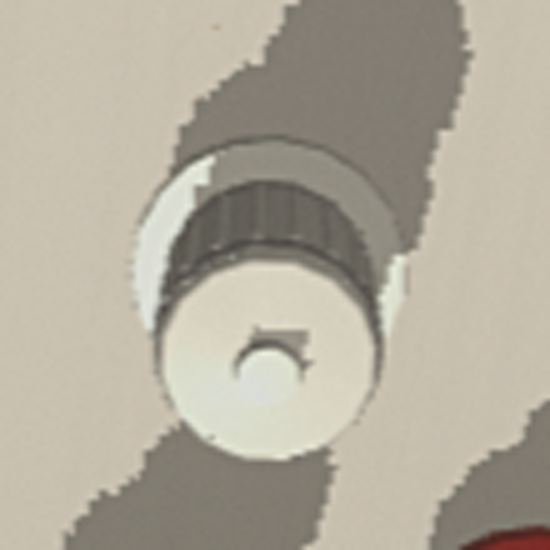

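```bash
python3 -m inch '[[[-0.08,-0.002,0,0,0,0,0],[0,0,0.09,0,0,0,0],[0,0,0.09,0,0,0,0],[0,0,0.09,0,0,0,0],[0,0,0.08,0,0,0,0],[0,0,0.04,0,0,0,0],[0,0,0,0,0,0,0],[0,0,0,0,0,0,0],[0,0,0,0,0,0,1],[0,0,0,0,0,0,1],[0,0,0,0,0,0,1],[0,0,0,0,0,0,1],[0,0,0,0,0,0,1],[0,0,0,0,0,0,1],[0,0,0,0,0,0,1]]]' 25
python3 - <<'E'
from h import *
cv2.imwrite("pics/w3.png",grab_frame("wrist"))
cv2.imwrite("pics/sc3.png",grab_frame("side"))
zoom("pics/sc3.png",200,200,200,150,4,"pics/sc3z.png")
E
```

```text
t: 4.45
eef_pos: [0.5014, 0.2382, 0.0317]
ee_rot: [-3.142, 0.0, -1.425]
force: [0.2, 0.3, 1.3]
width: 0.0415
```

View pics/w3.png

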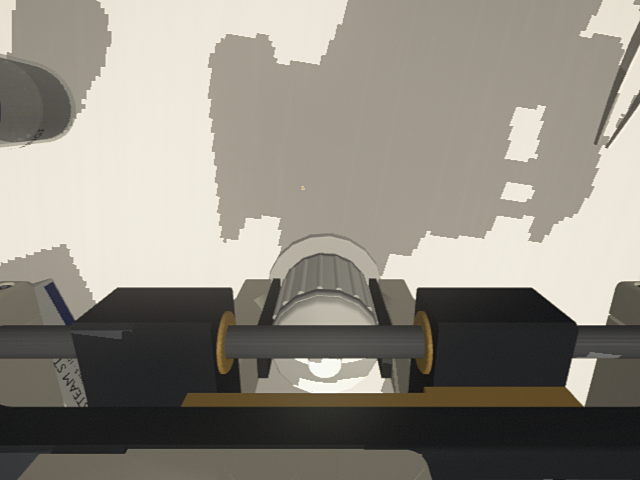

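View pics/sc3z.png

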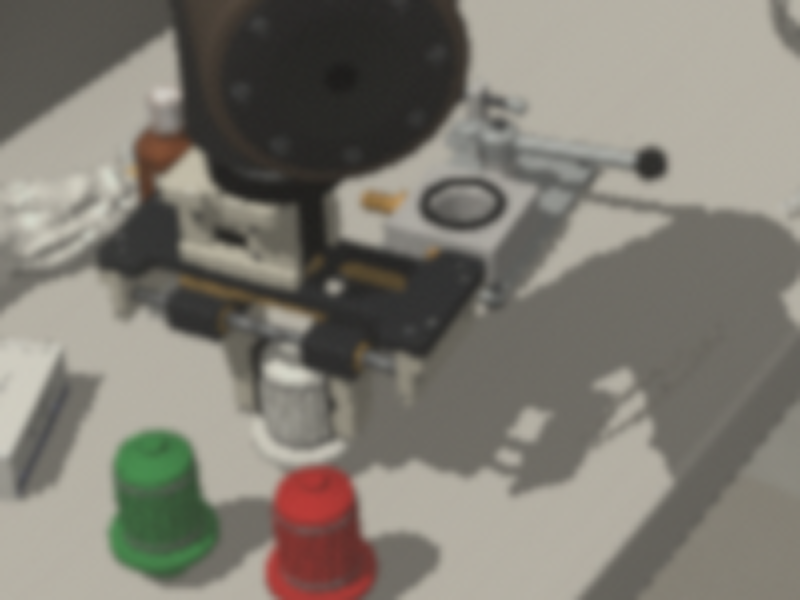

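The grip is on the ribbed body at 41.5 mm, and the flange is free below it. Next I'll work out where the capsule axis sits in the tool frame from the flange edge.

```bash
cat >> h.py <<'E'
from scipy.spatial.transform import Rotation as Ro
def tool(P):
    s=get_state(); return Ro.from_euler('xyz',s['ee_rot']).as_matrix().T@(np.asarray(P)-s['eef_pos'])
E
python3 - <<'E'
from h import *
np.set_printoptions(precision=4,suppress=True)
W=camera_info("wrist")
zoom("pics/w3.png",255,220,140,180,4,"pics/w3z.png")
for z in(.023,.024):
  print("front",tool(onz(W,324,234.5,z)),"L",tool(onz(W,270,276,z)),"R",tool(onz(W,378.5,276,z)))
print("nip",tool(onz(W,323,368,.082)))
E
```

```text
front [0.0279 0.0002 0.0086] L [ 0.0062 -0.0268  0.0086] R [0.0063 0.0274 0.0086]
front [0.0282 0.0002 0.0076] L [ 0.0067 -0.0266  0.0076] R [0.0067 0.0272 0.0076]
nip [-0.003  -0.0002 -0.0504]
```

View pics/w3z.png

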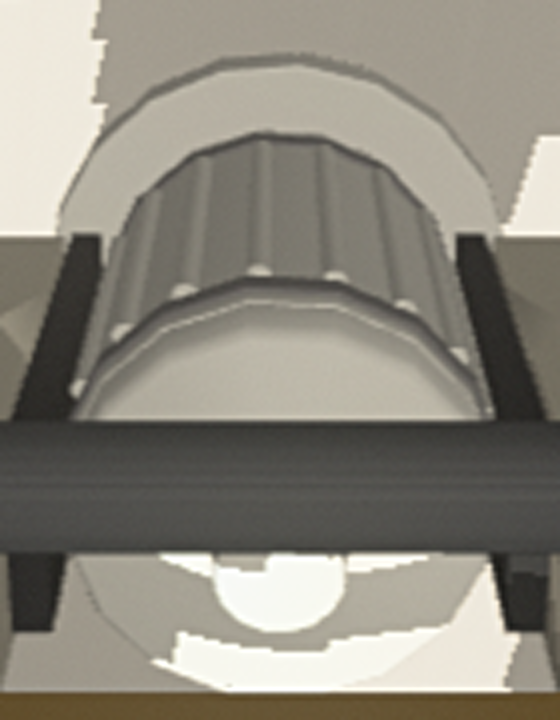

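```bash
python3 -m inch '[[[0,0,-0.06,0,0,0,1],[0,0,-0.06,0,0,0,1],[0,0,-0.056,0,0,0,1],[0.084,0,0,0,0,0,1],[0.084,0,0,0,0,0,1],[0.084,0,0,0,0,0,1],[0.06,0,0,0,0,0,1],[0.024,0,0,0,0,0,1],[0,0,0,0,0,0,1],[0,0,0,0,0,0,1],[0,0,0,0,0,0,1]]]'
python3 - <<'E'
from h import *
np.set_printoptions(precision=4,suppress=True)
I=grab_frame("wrist");cv2.imwrite("pics/w4.png",I);W=camera_info("wrist")
print(get_state()['eef_pos'])
c,ax,A=ringfit(I,(270,150,110,82),70);X=onz(W,*c,.042);print("seal",c,ax,A,X,tool(X))
E
```

```text
t: 5.65
eef_pos: [0.5258, 0.0727, 0.1194]
ee_rot: [3.141, 0.0, -1.424]
force: [0.8, -0.3, -1.8]
width: 0.0414
[0.5259 0.0728 0.1195]
seal (326.15290451049805, 190.27649688720703) (68.47662353515625, 74.97166442871094) 1202.5 [0.5297 0.036  0.042 ] [0.0371 0.0016 0.0775]
```

View pics/w4.png

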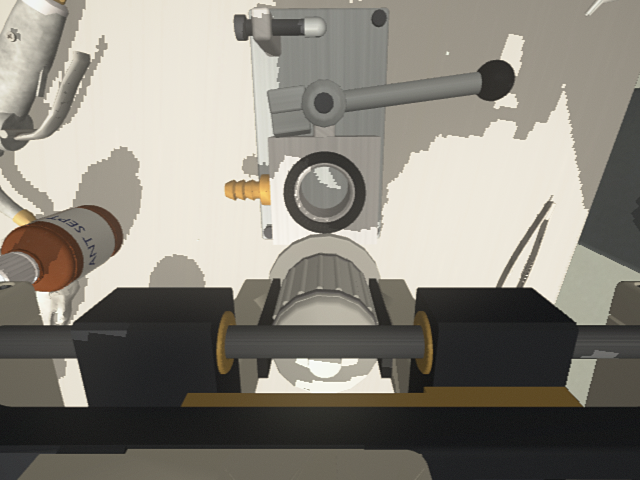

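The view is clear, but the ring contour came out incomplete: the area is too small. I'll refit it on the hull.

```bash
cat >> h.py <<'E'
def hullfit(img,roi,thr):
    x,y,w,h=roi; g=img[y:y+h,x:x+w].max(2); m=cv2.morphologyEx((g<thr).astype(np.uint8),cv2.MORPH_OPEN,np.ones((2,2)))
    n,l,st,_=cv2.connectedComponentsWithStats(m); k=1+np.argmax(st[1:,4])
    pts=np.argwhere(l==k)[:,::-1].astype(np.float32); hu=cv2.convexHull(pts); e=cv2.fitEllipse(hu)
    return (e[0][0]+x,e[0][1]+y),e[1],st[k]
E
python3 - <<'E'
from h import *
np.set_printoptions(precision=4,suppress=True)
I=cv2.imread("pics/w4.png");W=camera_info("wrist")
for t in(60,80,95):
  c,ax,A=hullfit(I,(276,146,98,92),t);X=onz(W,*c,.042);print("seal",c,ax,A,X,tool(X))
I1=cv2.imread("pics/w1.png")
for t in(60,80):print(hullfit(I1,(300,250,62,60),t))
zoom("pics/w4.png",230,0,290,250,2.7,"pics/w4z.png")
E
```

```text
seal (335.64769744873047, 177.80373764038086) (42.81978988647461, 66.37483215332031) [ 31   7  59  51 706] [0.5248 0.027  0.042 ] [0.0452 0.0078 0.0775]
seal (325.3501319885254, 192.82751083374023) (80.76495361328125, 81.03070068359375) [   9    7   81   81 2216] [0.5299 0.0377 0.042 ] [0.0354 0.0011 0.0775]
seal (325.3733673095703, 192.92552947998047) (81.1841049194336, 81.52032470703125) [   9    7   82   82 2344] [0.5299 0.0378 0.042 ] [0.0353 0.0011 0.0775]
((335.27135467529297, 274.262788772583), (31.380346298217773, 45.0217399597168), array([ 13,   8,  45,  25, 229], dtype=int32))
((331.9210681915283, 281.8141746520996), (48.613189697265625, 51.44220733642578), array([  7,   8,  51,  49, 883], dtype=int32))
```

View pics/w4z.png

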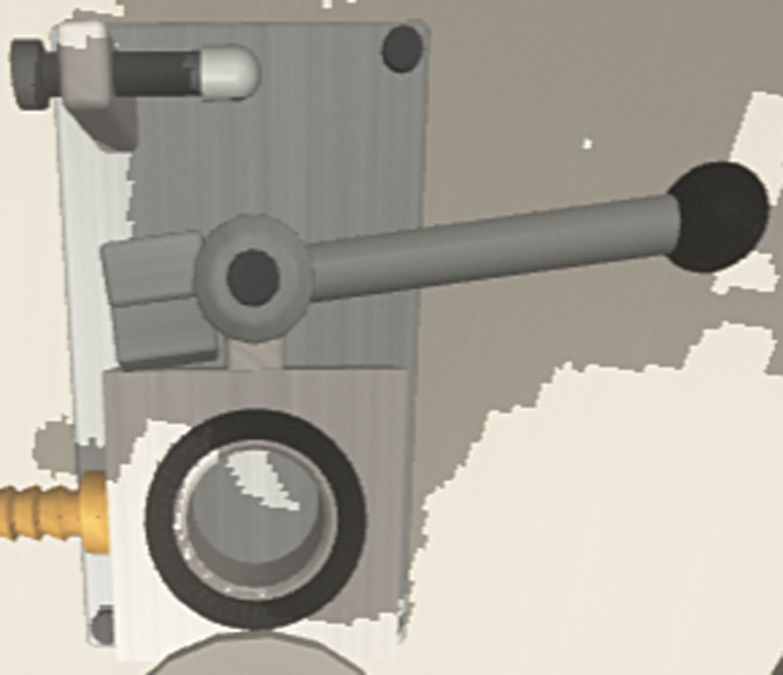

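```bash
python3 -m inch '[[[0.04,0.001,0,0,0,0,1],[0.031,0,0.02,0,0,0,1],[0,0,0.04,0,0,0,1],[0,0,0.018,0,0,0,1],[0,0,0,0,0,0,1],[0,0,0,0,0,0,1],[0,0,0,0,0,0,1]]]'
python3 - <<'E'
from h import *
for n in("wrist","scene","side"):cv2.imwrite(f"pics/{n}5.png",grab_frame(n))
zoom("pics/side5.png",240,190,150,110,5,"pics/side5z.png")
zoom("pics/scene5.png",240,190,150,110,5,"pics/scene5z.png")
E
```

```text
t: 6.4
eef_pos: [0.531, 0.037, 0.0811]
ee_rot: [-3.141, 0.0, -1.424]
force: [-0.2, -0.0, -1.4]
width: 0.0416
```

View pics/side5z.png

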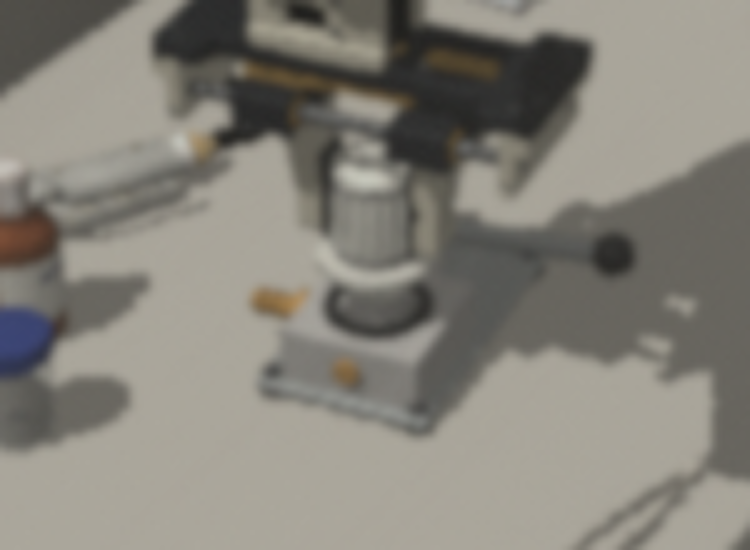

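View pics/scene5z.png

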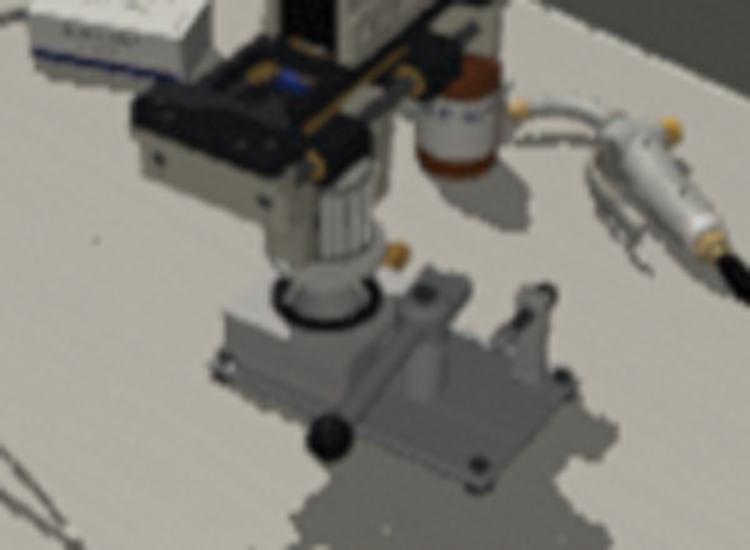

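View pics/wrist5.png

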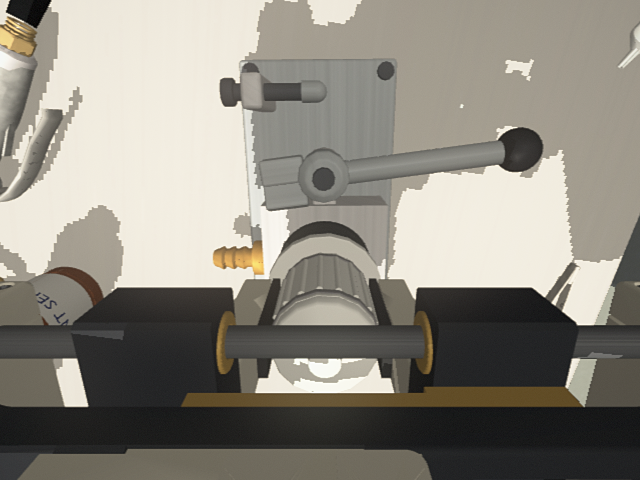

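```bash
python3 - <<'E'
from h import *
np.set_printoptions(precision=4,suppress=True)
W,S,D=map(camera_info,("wrist","scene","side"))
print("seal front",tool(onz(W,324,221.5,.042)),"flange front",tool(onz(W,324,234.5,.0811-.0317+.024)))
p=np.array([.531,.0375])
for z in(.042,.0714):print(z,proj(D,[*p,z]),proj(S,[*p,z]))
print("dpx per mm x,y side",np.subtract(proj(D,[.532,.0375,.07]),proj(D,[.531,.0375,.07])),np.subtract(proj(D,[.531,.0385,.07]),proj(D,[.531,.0375,.07])))
print("scene",np.subtract(proj(S,[.532,.0375,.07]),proj(S,[.531,.0375,.07])),np.subtract(proj(S,[.531,.0385,.07]),proj(S,[.531,.0375,.07])))
def fl(nm):
  I=cv2.imread(f"pics/{nm}5.png")[190:300,240:390]
  cv2.imwrite(f"pics/{nm}5zz.png",cv2.resize(I[40:75,40:110] if nm=="side" else I[40:75,40:110],None,fx=11,fy=11,interpolation=cv2.INTER_NEAREST))
fl("side");fl("scene")
E
```

```text
seal front [0.0262 0.0002 0.0392] flange front [0.0282 0.0001 0.0078]
0.042 (np.float64(315.8050385055535), np.float64(249.51260213764346)) (np.float64(304.772112083085), np.float64(248.58187211753193))
0.0714 (np.float64(315.47245199088826), np.float64(239.60261117202808)) (np.float64(304.76460851674636), np.float64(238.85259079485039))
dpx per mm x,y side [-0.3435 -0.1221] [-0.2299  0.1998]
scene [ 0.286  -0.1859] [-0.3085 -0.1723]
```

View pics/side5zz.png

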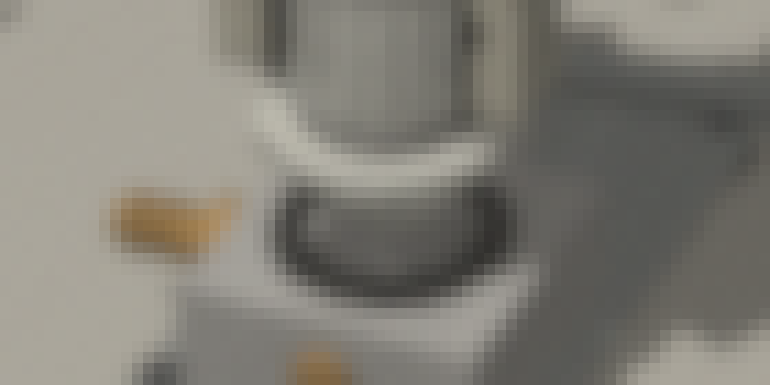

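View pics/scene5zz.png

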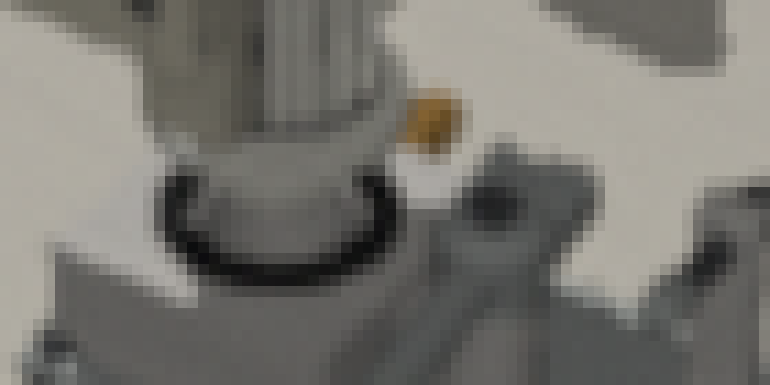

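All three views agree to within about 1 mm, so I'll insert in slow steps and watch the force.

```bash
python3 -m inch '[[[0,0,0.008,0,0,0,1],[0,0,0.008,0,0,0,1],[0,0,0.006,0,0,0,1],[0,0,0.004,0,0,0,1],[0,0,0,0,0,0,1],[0,0,0,0,0,0,1]]]'
```

```text
t: 7.15
eef_pos: [0.5305, 0.0367, 0.0675]
ee_rot: [3.141, -0.0, -1.425]
force: [0.7, -0.6, -1.1]
width: 0.0416
```

```bash
python3 -m inch '[[[0,0,0.008,0,0,0,1],[0,0,0.008,0,0,0,1],[0,0,0.006,0,0,0,1],[0,0,0.002,0,0,0,1],[0,0,0,0,0,0,1],[0,0,0,0,0,0,1]]]'
```

```text
t: 7.75
eef_pos: [0.5305, 0.0366, 0.0556]
ee_rot: [-3.142, -0.0, -1.425]
force: [-0.8, 0.5, -1.3]
width: 0.0415
```

```bash
python3 -m inch '[[[0,0,0.002,0,0,0,1],[0,0,0.001,0,0,0,1],[0,0,0,0,0,0,1],[0,0,0,0,0,0,1],[0,0,0,0,0,0,1]]]'
python3 - <<'E'
from h import *
cv2.imwrite("pics/side6.png",grab_frame("side"))
zoom("pics/side6.png",260,210,130,90,6,"pics/side6z.png")
print(get_state()['force'])
E
```

```text
t: 8.25
eef_pos: [0.5307, 0.0367, 0.0546]
ee_rot: [-3.141, 0.0, -1.425]
force: [-1.5, 0.9, 4.8]
width: 0.0417
[-2.75406338 -0.15750274  5.22592179]
```

View pics/side6z.png

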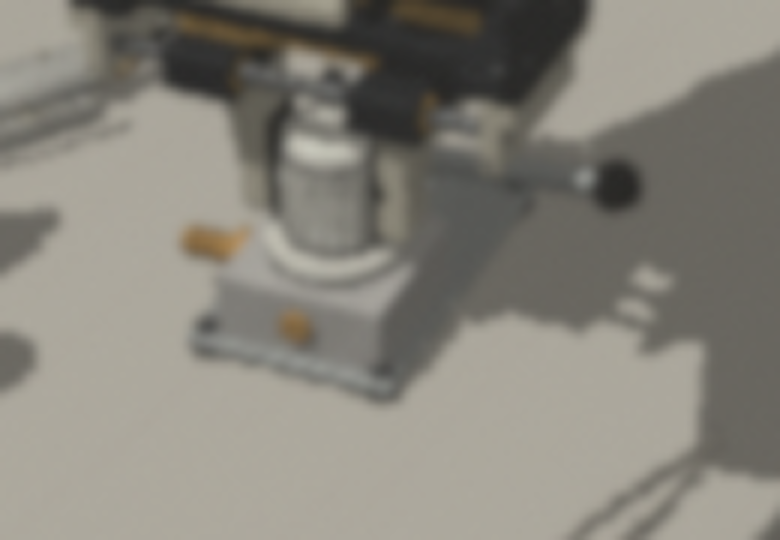

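The capsule is seated, with about 6 N on the seal. I'll release it, lift clear and check.

```bash
python3 -m inch '[[[0,0,0,0,0,0,0],[0,0,0,0,0,0,0],[0,0,0,0,0,0,0],[0,0,0,0,0,0,0],[0,0,0,0,0,0,0],[0,0,-0.02,0,0,0,0],[0,0,-0.06,0,0,0,0],[0,0,-0.09,0,0,0,0],[0,0,-0.09,0,0,0,0],[0,0,-0.04,0,0,0,0],[-0.05,0,0,0,0,0,0],[0,0,0,0,0,0,0],[0,0,0,0,0,0,0]]]'
python3 - <<'E'
from h import *
for n in("wrist","side"):cv2.imwrite(f"pics/{n}7.png",grab_frame(n))
zoom("pics/wrist7.png",220,80,240,220,3,"pics/wrist7z.png")
zoom("pics/side7.png",260,210,130,90,6,"pics/side7z.png")
E
```

```text
t: 9.6
eef_pos: [0.5266, 0.0616, 0.2046]
ee_rot: [-3.141, 0.0, -1.424]
force: [-0.1, 0.5, 1.3]
width: 0.0878
```

View pics/wrist7z.png

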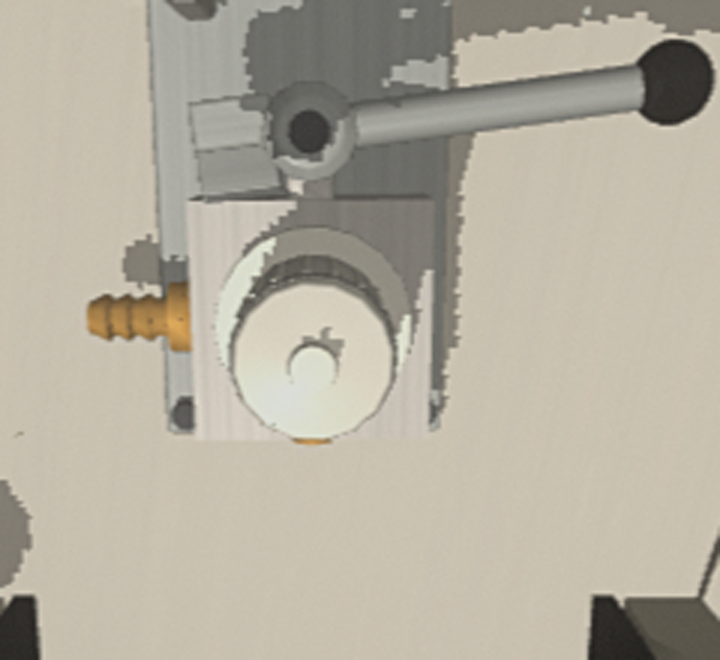

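View pics/side7z.png

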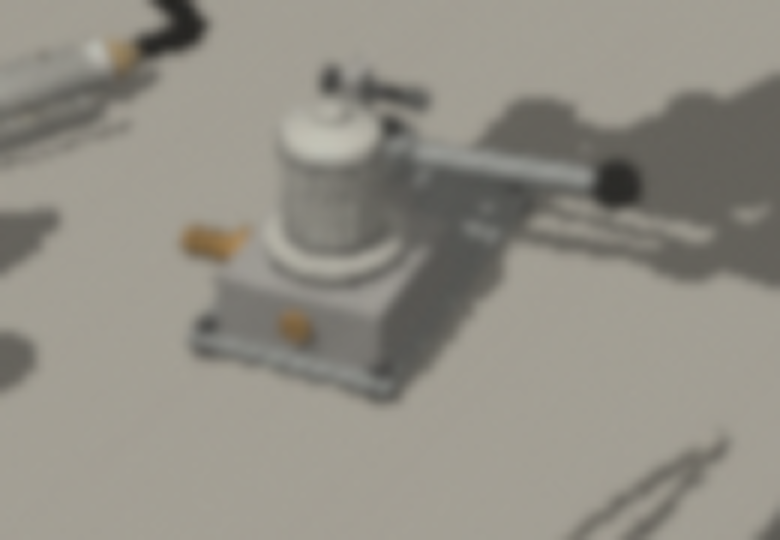

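```bash
python3 - <<'E'
from h import *
np.set_printoptions(precision=4,suppress=True)
W,S,D=map(camera_info,("wrist","scene","side"))
print("nip tri",tri((W,324.3,202.7),(D,260+335/6,210+107/6)))
h=onz(W,324,123.7,.068);I=cv2.imread("pics/wrist7.png")
c,ax,A=hullfit(I,(428,90,36,34),80);b=onz(W,*c,.053)
print("ball",c,ax,b,"hub",h,np.linalg.norm((b-h)[:2]),"ang",np.arctan2(*(h-b)[:2][::-1]))
print("ball tri",tri((W,*c),(D,260+617/6,210+185/6)))
# stand yaw from block edges: bottom edge z=.039 and plate
a1,a2=onz(W,220+192/3,80+440/3,.039),onz(W,220+432/3,80+437/3,.039);d=a1-a2;print("yaw edge",np.arctan2(d[1],d[0]),np.linalg.norm(d))
a1,a2=onz(W,220+189/3,80+201/3,.039),onz(W,220+433/3,80+199/3,.039);d=a1-a2;print("yaw edge2",np.arctan2(d[1],d[0]),np.linalg.norm(d))
# screw tip from w1
W1=W
E
```

```text
nip tri (array([0.5295, 0.0368, 0.1056]), [0.00021130997292826626, 0.0002113099729282647])
ball (444.82036209106445, 107.84355545043945) (24.941633224487305, 28.59461212158203) [ 0.4433 -0.0431  0.053 ] hub [ 0.5378 -0.0168  0.068 ] 0.09816159805544568 ang 0.2712606622984922
ball tri (array([ 0.4438, -0.0426,  0.0524]), [0.0008662791548256839, 0.0008662791548258384])
yaw edge 0.15948987264496856 0.0741145024312856
yaw edge2 0.15472712372510725 0.07060902764283132
```

The nipple triangulates at z = 0.1056 (expected 0.106), so the capsule is seated. The lever starts at about 0.11 rad, the stand yaw is about 0.155 and the pivot is at (0.5385, -0.017). Next I'll put the closed fingers behind the handle.

```bash
python3 -m inch '[[[0.048,0.079,0,0,0,0,1],[0.048,0.079,0,0,0,0.0464,1],[0,0,0,0,0,0.0464,1],[0,0,0,0,0,0.0464,1],[0,0,0,0,0,0.0464,1],[0,0,0,0,0,0.0464,1],[0,0,0,0,0,0.0464,1],[0,0,0,0,0,0.0464,1],[0,0,0,0,0,0.0464,1],[0,0,0,0,0,0.0464,1],[0,0,0,0,0,0.0464,1],[0,0,0,0,0,0,1],[0,0,0,0,0,0,1]]]' 20
python3 - <<'E'
from h import *
cv2.imwrite("pics/w8.png",grab_frame("wrist"))
E
```

```text
t: 11.0
eef_pos: [0.4556, 0.002, 0.2039]
ee_rot: [-3.141, -0.001, -2.879]
force: [1.0, 0.0, 0.1]
width: 0.0002
```

View pics/w8.png

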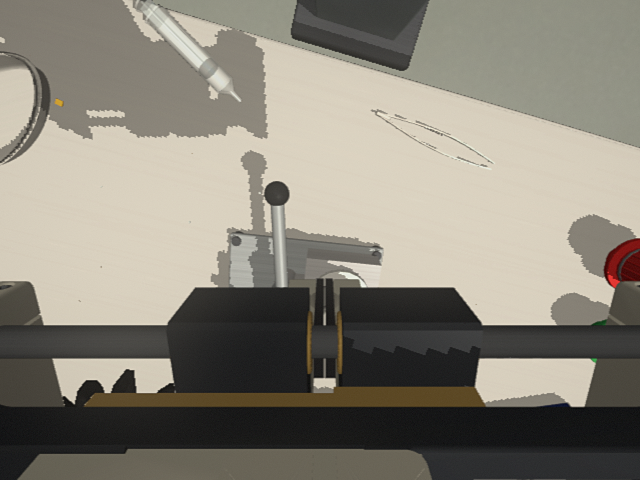

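The closed fingers are to the right of the handle, whose ball is at (277,193). Lowering.

```bash
python3 -m inch '[[[0,0,0.09,0,0,0,1],[0,0,0.09,0,0,0,1],[0,0,0.08,0,0,0,1],[0,0,0.05,0,0,0,1],[0,0,0.016,0,0,0,1],[0,0,0,0,0,0,1],[0,0,0,0,0,0,1]]]'
python3 - <<'E'
from h import *
cv2.imwrite("pics/w9.png",grab_frame("wrist"))
E
```

```text
t: 11.75
eef_pos: [0.4566, 0.0027, 0.0421]
ee_rot: [-3.142, 0.001, -2.881]
force: [-0.0, 0.4, 1.1]
width: 0.0004
```

View pics/w9.png

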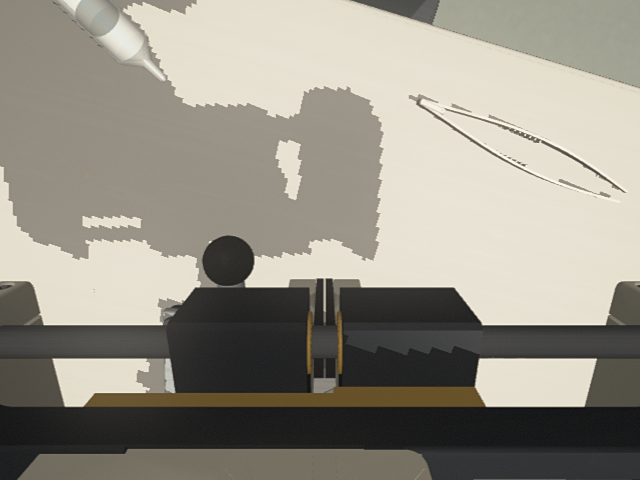

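```bash
python3 -m inch '[[[0,-0.005,0,0,0,0,1],[0,-0.005,0,0,0,0,1],[0,-0.005,0,0,0,0,1],[0,-0.005,0,0,0,0,1],[0,-0.004,0,0,0,0,1],[0,0,0,0,0,0,1]]]'; python3 -m inch '[[[0,-0.003,0,0,0,0,1],[0,-0.003,0,0,0,0,1],[0,0,0,0,0,0,1]]]'; python3 -m inch '[[[0,-0.003,0,0,0,0,1],[0,-0.003,0,0,0,0,1],[0,0,0,0,0,0,1]]]'
```

```text
t: 12.4
eef_pos: [0.4588, -0.0095, 0.0411]
ee_rot: [-3.142, -0.0, -2.883]
force: [0.0, 0.8, -0.5]
width: 0.0005
t: 12.7
eef_pos: [0.4595, -0.0122, 0.041]
ee_rot: [-3.142, -0.0, -2.883]
force: [0.6, 1.1, -0.6]
width: 0.0003
t: 13.0
eef_pos: [0.4603, -0.0151, 0.041]
ee_rot: [-3.142, -0.0, -2.883]
force: [-0.5, 0.3, 0.3]
width: 0.0006
```

```bash
python3 -m inch '[[[0,-0.003,0,0,0,0,1],[0,-0.003,0,0,0,0,1]]]'; python3 -m inch '[[[0,-0.003,0,0,0,0,1],[0,-0.003,0,0,0,0,1]]]';python3 -m inch '[[[0,-0.003,0,0,0,0,1],[0,-0.003,0,0,0,0,1]]]'
```

```text
t: 13.2
eef_pos: [0.461, -0.0176, 0.041]
ee_rot: [3.141, 0.0, -2.883]
force: [-1.8, 4.0, 1.5]
width: 0.0007
t: 13.4
eef_pos: [0.4617, -0.0207, 0.041]
ee_rot: [3.141, -0.0, -2.883]
force: [-2.1, 4.6, 1.5]
width: -0.0001
t: 13.6
eef_pos: [0.4625, -0.0237, 0.041]
ee_rot: [3.141, -0.0, -2.883]
force: [-2.3, 4.0, 0.4]
width: 0.0001
```

```bash
python3 -m inch '[[[0.002,-0.0075,0,0,0,-0.03,1],[0.002,-0.0075,0,0,0,-0.03,1],[0.002,-0.0075,0,0,0,-0.016,1],[0.002,-0.0075,0,0,0,-0.016,1],[0.002,-0.0075,0,0,0,-0.016,1],[0.002,-0.0075,0,0,0,-0.016,1]]]'
python3 - <<'E'
from h import *
s=get_state();p=s['eef_pos'][:2]-[.5385,-.017];y=s['ee_rot'][2]
a=y+np.pi;r=np.array([-np.cos(a),-np.sin(a)]);q=np.array([np.sin(a),-np.cos(a)])
print("phi_tool",a,"r",p@r,"p",p@q)
E
```

```text
t: 14.2
eef_pos: [0.4666, -0.0468, 0.041]
ee_rot: [3.141, -0.001, -2.491]
force: [-2.8, 4.2, 0.6]
width: 0.0008
phi_tool 0.650399273620959 r 0.07525134735133115 p -0.01985627505975798
```

```bash
python3 -m inch '[[[0.0018,-0.0076,0,0,0,-0.016,1],[0.0018,-0.0076,0,0,0,-0.016,1],[0.0018,-0.0076,0,0,0,-0.016,1],[0.0018,-0.0076,0,0,0,-0.016,1],[0.0018,-0.0076,0,0,0,-0.016,1],[0.0018,-0.0076,0,0,0,-0.016,1],[0.0018,-0.0076,0,0,0,-0.016,1],[0.0018,-0.0076,0,0,0,-0.016,1],[0.0018,-0.0076,0,0,0,-0.016,1],[0.0018,-0.0076,0,0,0,-0.016,1]]]'
cat >> h.py <<'E'
def lev():
    s=get_state();p=s['eef_pos'][:2]-[.5385,-.017];y=s['ee_rot'][2]
    a=y+np.pi;r=np.array([-np.cos(a),-np.sin(a)]);q=np.array([np.sin(a),-np.cos(a)])
    print("phi_tool %.3f r %.4f p %.4f theta~%.3f pushF %.1f"%(a,p@r,p@q,a-.155+np.arctan2(p@q+.0206,p@r),-s['force'][:2]@q))
E
python3 -c "
from h import *
lev()"
```

```text
t: 15.2
eef_pos: [0.4893, -0.0778, 0.0409]
ee_rot: [3.14, -0.001, -1.989]
force: [-4.2, 3.8, 3.1]
width: 0.0008
phi_tool 1.153 r 0.0756 p -0.0203 theta~1.002 pushF 5.3
```

Going well. The lever is at about 1.0 rad with a 5 N push, so I'll use smaller steps from here.

```bash
python3 -m inch '[[[0.001,-0.0046,0,0,0,-0.0096,1],[0.001,-0.0046,0,0,0,-0.0096,1],[0.001,-0.0046,0,0,0,-0.0096,1],[0.001,-0.0046,0,0,0,-0.0096,1],[0.001,-0.0046,0,0,0,-0.0096,1],[0.001,-0.0046,0,0,0,-0.0096,1]]]'
python3 -c "
from h import *
lev()
cv2.imwrite('pics/w10.png',grab_frame('wrist'));cv2.imwrite('pics/s10.png',grab_frame('scene'));zoom('pics/s10.png',240,190,150,110,5,'pics/s10z.png')"
```

```text
t: 15.8
eef_pos: [0.5003, -0.0856, 0.0408]
ee_rot: [3.139, -0.002, -1.809]
force: [-3.9, 1.1, 3.9]
width: 0.0004
phi_tool 1.333 r 0.0757 p -0.0209 theta~1.174 pushF 4.1
```

View pics/w10.png

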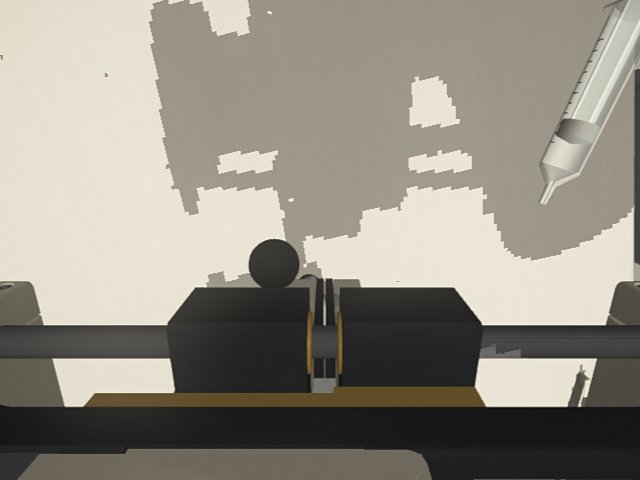

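View pics/s10z.png

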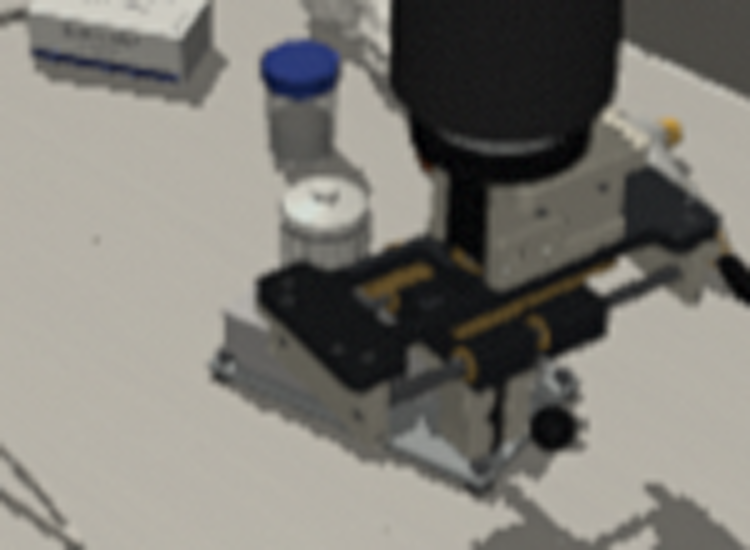

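```bash
for i in 1; do python3 -m inch '[[[0.001,-0.0046,0,0,0,-0.0096,1],[0.001,-0.0046,0,0,0,-0.0096,1]]]'; done; python3 -c "
from h import *
lev()"; python3 -m inch '[[[0.0008,-0.003,0,0,0,-0.0064,1],[0.0008,-0.003,0,0,0,-0.0064,1]]]';python3 -c "
from h import *
lev()"
```

```text
t: 16.1
eef_pos: [0.5042, -0.0877, 0.0406]
ee_rot: [3.138, -0.002, -1.75]
force: [-7.4, 0.7, 5.0]
width: 0.0011
phi_tool 1.392 r 0.0756 p -0.0212 theta~1.229 pushF 7.4
t: 16.3
eef_pos: [0.5079, -0.0889, 0.0407]
ee_rot: [3.139, -0.001, -1.709]
force: [-4.4, -3.1, 0.3]
width: 0.0004
phi_tool 1.433 r 0.0754 p -0.0204 theta~1.280 pushF 4.0
```

```bash
python3 -m inch '[[[0.0004,-0.002,0,0,0,-0.004,1],[0.0004,-0.002,0,0,0,-0.004,1]]]';python3 -c "
from h import *
lev()"
```

```text
t: 16.5
eef_pos: [0.5096, -0.0896, 0.0406]
ee_rot: [3.139, -0.001, -1.684]
force: [-5.8, -3.7, 2.7]
width: 0.0005
phi_tool 1.458 r 0.0754 p -0.0205 theta~1.304 pushF 5.3
```

```bash
for i in 1; do python3 -m inch '[[[0.0003,-0.002,0,0,0,-0.004,1]]]'|sed -n 4p;python3 -c "
from h import *
lev()"; python3 -m inch '[[[0.0003,-0.002,0,0,0,-0.004,1]]]'|sed -n 4p;python3 -c "
from h import *
lev()"; python3 -m inch '[[[0.0003,-0.002,0,0,0,-0.004,1]]]'|sed -n 4p;python3 -c "
from h import *
lev()"; done
```

```text
force: [-6.2, -4.4, 3.0]
phi_tool 1.470 r 0.0754 p -0.0207 theta~1.314 pushF 5.7
force: [-6.7, -4.1, 3.3]
phi_tool 1.482 r 0.0753 p -0.0208 theta~1.325 pushF 6.3
force: [-7.2, -4.0, 3.6]
phi_tool 1.495 r 0.0753 p -0.0209 theta~1.336 pushF 6.9
```

```bash
python3 -m inch '[[[0.0003,-0.002,0,0,0,-0.004,1]]]'|sed -n 4p;python3 -c "
from h import *
lev()"; python3 -m inch '[[[0.0003,-0.002,0,0,0,-0.004,1]]]'|sed -n 4p;python3 -c "
from h import *
lev()"; python3 -m inch '[[[0.0003,-0.0016,0,0,0,-0.004,1]]]'|sed -n 4p;python3 -c "
from h import *
lev()"
```

```text
force: [-6.9, -4.5, 3.0]
phi_tool 1.508 r 0.0753 p -0.0210 theta~1.347 pushF 6.6
force: [-6.3, -4.8, 3.4]
phi_tool 1.520 r 0.0752 p -0.0210 theta~1.360 pushF 6.1
force: [-7.4, -5.2, 2.8]
phi_tool 1.533 r 0.0751 p -0.0212 theta~1.370 pushF 7.2
```

```bash
python3 -m inch '[[[0,-0.0016,0,0,0,-0.003,1]]]'|sed -n 4p;python3 -c "
from h import *
lev()"; python3 -m inch '[[[0,-0.0016,0,0,0,-0.003,1]]]'|sed -n 4p;python3 -c "
from h import *
lev()
cv2.imwrite('pics/w11.png',grab_frame('wrist'));cv2.imwrite('pics/si11.png',grab_frame('side'));zoom('pics/si11.png',260,200,130,90,6,'pics/si11z.png')
cv2.imwrite('pics/s11.png',grab_frame('scene'));zoom('pics/s11.png',270,210,110,90,7,'pics/s11z.png')"
```

```text
force: [-9.2, -5.9, 4.6]
phi_tool 1.542 r 0.0750 p -0.0214 theta~1.377 pushF 9.1
force: [-9.5, -4.6, 5.4]
phi_tool 1.551 r 0.0750 p -0.0217 theta~1.381 pushF 9.4
```

View pics/si11z.png

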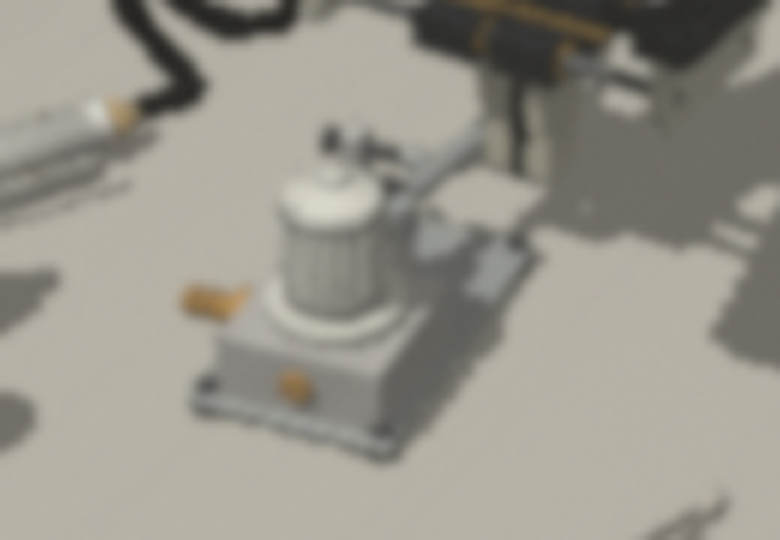

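View pics/s11z.png

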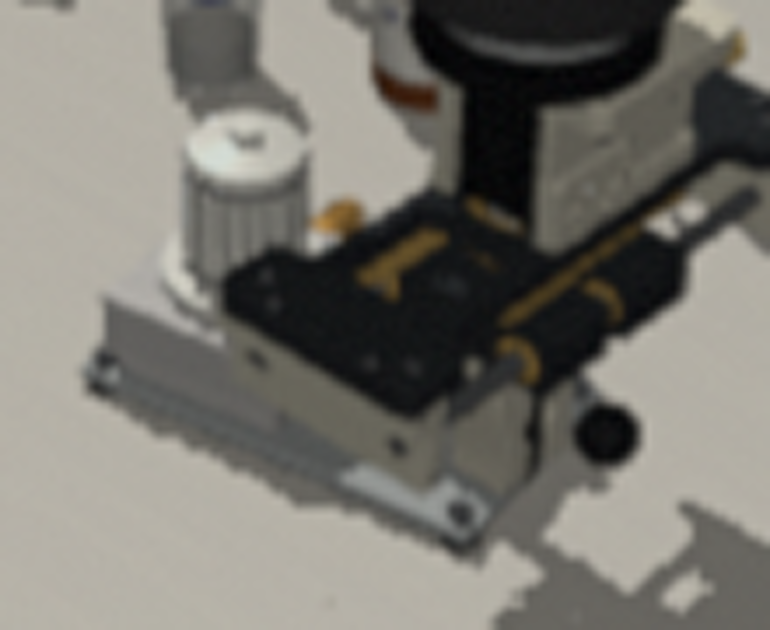

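```bash
python3 -m inch '[[[0.0016,-0.0008,0,0,0,-0.002,1]]]'|sed -n 4p;python3 -c "
from h import *
lev()"; python3 -m inch '[[[0.0006,-0.0012,0,0,0,-0.002,1]]]'|sed -n 4p;python3 -c "
from h import *
lev()"
```

```text
force: [-10.1, 2.2, 5.4]
phi_tool 1.557 r 0.0752 p -0.0219 theta~1.384 pushF 10.2
force: [-12.2, 1.8, 7.8]
phi_tool 1.563 r 0.0752 p -0.0221 theta~1.389 pushF 12.2
```

```bash
python3 - <<'E'
from h import *
np.set_printoptions(precision=4,suppress=True)
W=dict(camera_info("wrist"));s=get_state()
T=Ro.from_euler('xyz',s['ee_rot']).as_matrix();Rt=T.T@W['R'].T;ct=T.T@(-W['R'].T@W['t']-s['eef_pos'])
def cam(p,rpy):
    T=Ro.from_euler('xyz',rpy).as_matrix();R=(T@Rt).T;c=np.array(p)+T@ct;w=dict(W);w['R']=R;w['t']=-R@c;return w
A=cam([.5259,.0728,.1195],[3.141,0,-1.424]);B=cam([.5345,-.0395,.2263],[3.141,0,-1.617])
y=.155;Rs=np.array([[np.cos(y),-np.sin(y)],[np.sin(y),np.cos(y)]]).T
for n,w,tip,hub,seal in(("w4",A,(230+262/2.7,72/2.7),(230+254/2.7,278/2.7),(325.4,192.9)),("w1",B,(240+292/4,140+225/4),(240+323/4,140+390/4),(331.9,281.8))):
    t=onz(w,*tip,.053)[:2];h=onz(w,*hub,.068)[:2];q=onz(w,*seal,.042)[:2]
    print(n,"tip stand",Rs@(t-q)*1e3,"hub",Rs@(h-q)*1e3)
cv2.imwrite("pics/si12.png",grab_frame("side"));zoom("pics/si12.png",305,205,50,40,15,"pics/si12z.png")
E
```

```text
w4 tip stand [ -1.4591 -94.6853] hub [  0.4902 -54.3759]
w1 tip stand [ -0.2495 -93.2953] hub [ -0.2703 -57.225 ]
```

View pics/si12z.png

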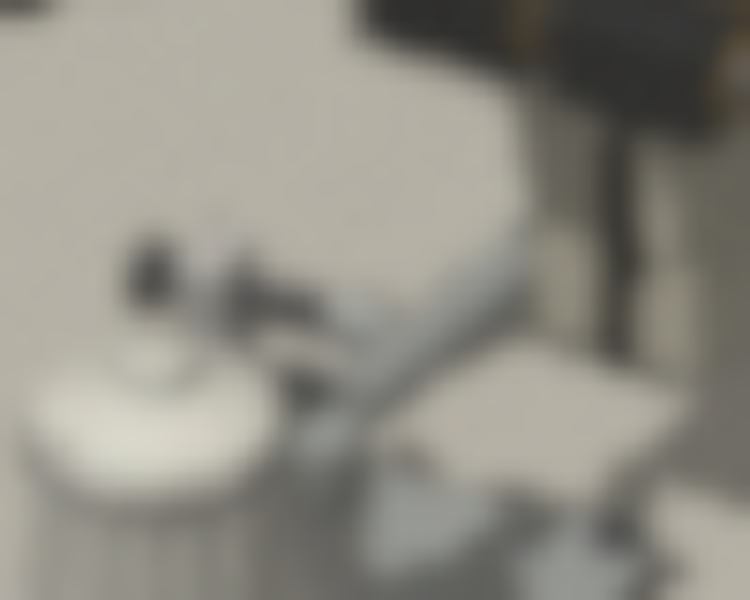

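The side view shows the screw tip touching the handle. The stop angle worked out from the screw tip, about 1.40, matches the force rise. I'll nudge a little more and hold.

```bash
python3 -c "
from h import *
lev(); print(get_state()['force'])"; python3 -m inch '[[[0.0003,-0.0006,0.0004,0,0,0,1]]]'|sed -n 4p;python3 -c "
from h import *
lev()"; python3 -m inch '[[[0,-0.0004,0.0004,0,0,0,1],[0,0,0,0,0,0,1]]]'|sed -n 4p;python3 -c "
from h import *
lev()"
```

```text
phi_tool 1.564 r 0.0752 p -0.0221 theta~1.389 pushF 10.8
[-10.81704575   0.58430993   6.38731619]
force: [-12.7, 2.4, 9.9]
phi_tool 1.563 r 0.0753 p -0.0219 theta~1.391 pushF 12.7
force: [-12.3, 1.5, 9.0]
phi_tool 1.563 r 0.0753 p -0.0219 theta~1.391 pushF 12.3
```

```bash
python3 -m inch '[[[0,-0.0006,-0.0014,0,0,0,1],[0,0,0,0,0,0,1]]]'|sed -n 4p;python3 -c "
from h import *
lev()"; python3 -m inch '[[[0,-0.0008,0,0,0,0,1],[0,0,0,0,0,0,1]]]'|sed -n 4p;python3 -c "
from h import *
lev()"
```

```text
force: [-11.3, 1.8, 4.1]
phi_tool 1.563 r 0.0752 p -0.0219 theta~1.391 pushF 11.3
force: [-13.3, 1.6, 4.7]
phi_tool 1.563 r 0.0753 p -0.0218 theta~1.392 pushF 13.3
```

```bash
python3 -m inch '[[[0,-0.0008,-0.0004,0,0,0,1],[0,0,0,0,0,0,1],[0,0,0,0,0,0,1]]]'|sed -n 4p;python3 -c "
from h import *
lev()"
```

```text
force: [-13.3, 0.8, 5.6]
phi_tool 1.563 r 0.0753 p -0.0218 theta~1.392 pushF 13.3
```

```bash
python3 -m inch '[[[0,-0.0008,-0.0006,0,0,0,1],[0,0,0,0,0,0,1],[0,0,0,0,0,0,1]]]'|sed -n 4p;python3 -c "
from h import *
lev()"
```

```text
force: [-12.4, 1.9, 3.8]
phi_tool 1.563 r 0.0753 p -0.0218 theta~1.392 pushF 12.4
```

```bash
python3 -m inch '[[[0,-0.0014,0,0,0,0,1]]]'|sed -n 4p;python3 -c "
from h import *
lev()"; python3 -m inch '[[[0,0,0,0,0,0,1]]]'|sed -n 4p;python3 -c "
from h import *
lev()"
```

```text
force: [-16.0, 3.6, 5.9]
phi_tool 1.562 r 0.0753 p -0.0216 theta~1.395 pushF 16.1
force: [-16.0, 2.6, 4.9]
phi_tool 1.563 r 0.0753 p -0.0216 theta~1.395 pushF 16.1
```

The push rose to 16 N with only about 0.2 mm of motion, so the lever is home. Backing off.

```bash
python3 -m inch '[[[0,0.003,0,0,0,0,1],[0,0.006,0,0,0,0,1],[0,0.03,0,0,0,0,1],[0,0.05,0,0,0,0,1],[0,0,-0.06,0,0,0,1],[0,0,-0.09,0,0,0,1],[0,0,-0.09,0,0,0,1],[0,0,-0.09,0,0,0,1],[-0.08,0,0,0,0,0,1],[0,0,0,0,0,0,1],[0,0,0,0,0,0,1]]]'
python3 - <<'E'
from h import *
for n in("wrist","side","scene"):cv2.imwrite(f"pics/{n}13.png",grab_frame(n))
zoom("pics/side13.png",260,200,130,90,6,"pics/side13z.png")
zoom("pics/scene13.png",260,200,130,90,6,"pics/scene13z.png")
E
```

```text
t: 20.3
eef_pos: [0.4787, -0.0505, 0.2075]
ee_rot: [-3.139, 0.001, -1.575]
force: [-0.0, 0.4, 0.1]
width: 0.0002
```

View pics/wrist13.png

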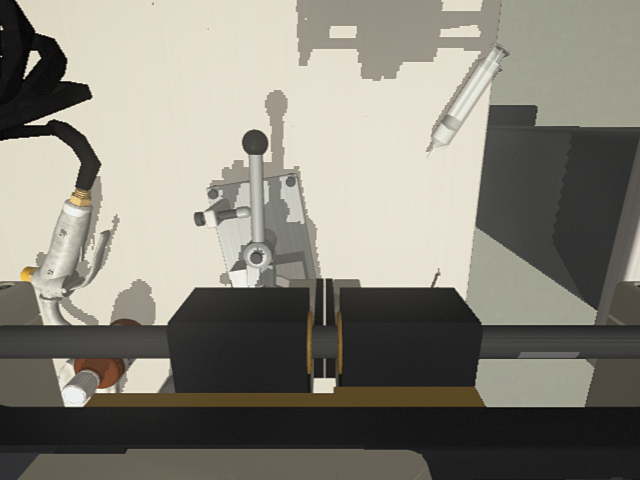

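View pics/side13z.png

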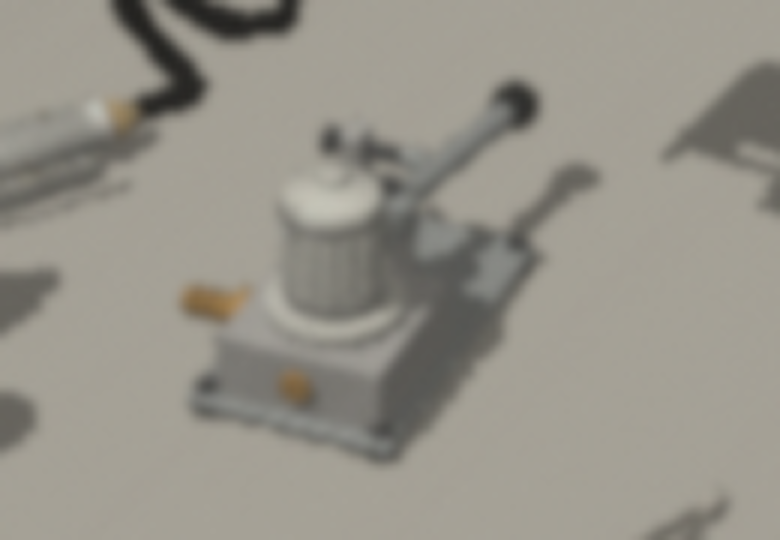

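View pics/scene13z.png

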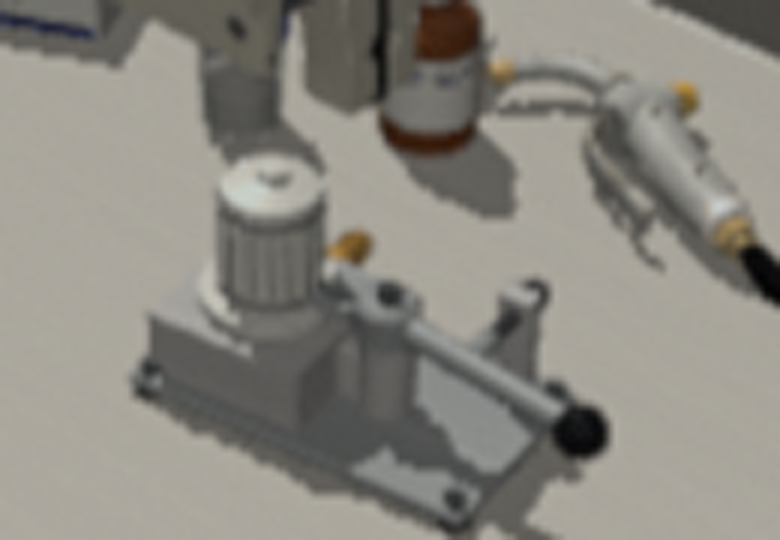

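```bash
python3 - <<'E'
from h import *
np.set_printoptions(precision=4,suppress=True)
W,S,D=map(camera_info,("wrist","scene","side"))
zoom("pics/wrist13.png",180,115,140,175,4,"pics/w13z.png")
I=cv2.imread("pics/wrist13.png")
c,ax,A=hullfit(I,(236,124,38,36),80);b=onz(W,*c,.053)[:2];h=onz(W,257,256,.068)[:2]
d=b-h;print(c,ax,b,h,np.linalg.norm(d),"theta",np.arctan2(-d[1],-d[0])-.155,"with fixed pivot",np.arctan2(-(b[1]+.017),-(b[0]-.5385))-.155)
print("nip tri",tri((S,260+276/6,200+172/6),(D,260+336/6,200+168/6)))
E
```

```text
(255.7301082611084, 143.56861877441406) (24.239484786987305, 25.65367317199707) [ 0.5342 -0.1148] [ 0.5362 -0.0203] 0.09447635725044741 theta 1.3948047445048555 with fixed pivot 1.3721359975471827
nip tri (array([0.5311, 0.0337, 0.1029]), [0.00013108408450575036, 0.00013108408450582745])
```

View pics/w13z.png

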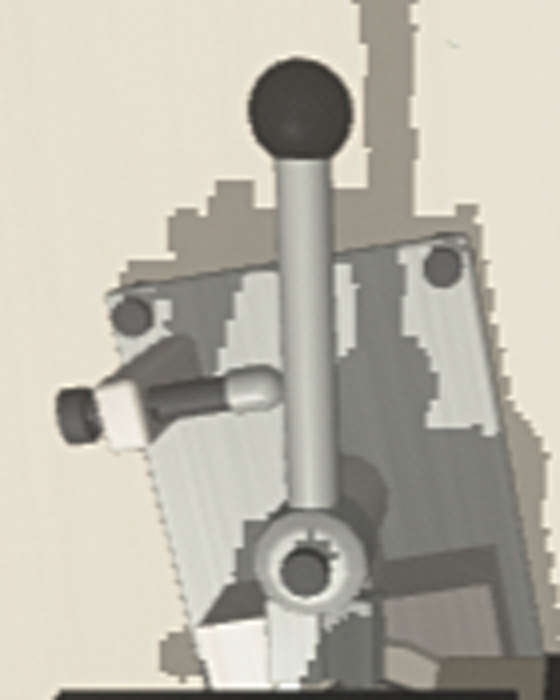

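The handle is bearing on the screw tip at zoom (280,390). I'll repeat the earlier hover pose to compare the capsule's tilt before handing in.

```bash
python3 -m inch '[[[-0.075,-0.032,0,0,0,0,1],[-0.075,-0.032,0,0,0,0,1],[-0.075,-0.031,0,0,0,-0.024,0.3],[0,0,0,0,0,-0.024,0],[0,0,0,0,0,0,0],[0,0,0,0,0,0,0],[0,0,0,0,0,0,0],[0,0,0,0,0,0,0]]]'
python3 - <<'E'
from h import *
np.set_printoptions(precision=4,suppress=True)
cv2.imwrite("pics/w14.png",grab_frame("wrist"));zoom("pics/w14.png",220,80,240,220,3,"pics/w14z.png")
E
```

```text
t: 21.25
eef_pos: [0.5259, 0.0602, 0.207]
ee_rot: [-3.141, 0.0, -1.428]
force: [-1.0, -1.0, 0.1]
width: 0.043
```

View pics/w14z.png

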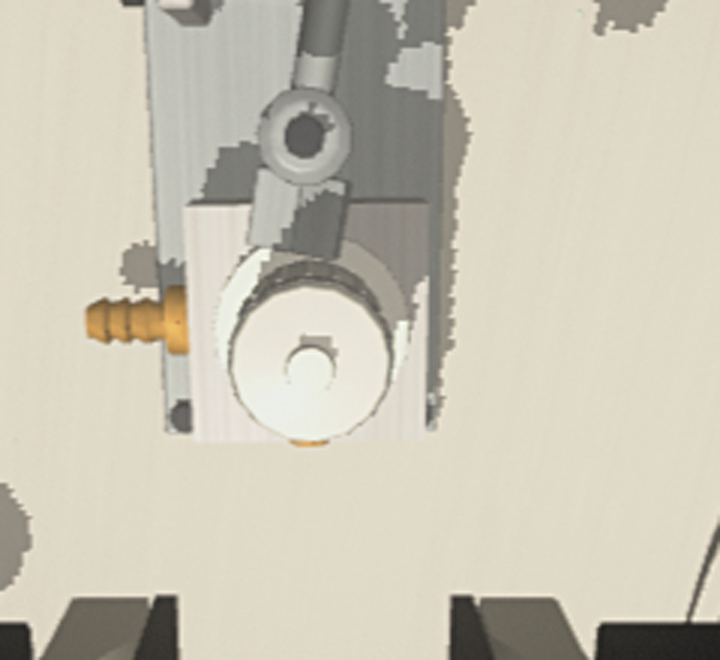

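The nose lies over the flange. The capsule top sits almost where it did before clamping (under 1 mm of change), so tilt is negligible. Handing in.

```bash
python3 -c "
from h import *
W=camera_info('wrist');print(onz(W,323.3,203.3,.105))
print(job_done())"
```

```text
[0.52954958 0.03759056 0.105     ]
the job is handed in; nothing more can be done
None
```

The white capsule is in the socket with its flange on the seal, and the lever is home against its stop screw. I handed the job in at about 21 s of the 72 s; it reports no verdict, so the checks below are my own.

**Capsule:** After I let go of it, its top measured 0.1056 m high against the expected 0.106 m, so it was seated while the lever was still open. With the lever closed, the nose lies over the flange. In the repeated wrist view the top stayed within about 1 mm of its earlier place.

**Lever:** I pushed the handle to about 1.39 rad. There the force rose sharply to 16 N along the push, about 17 N in total against the 22 N limit. After I backed off, the pictures still showed the handle touching the screw tip, at 1.37 to 1.395 rad.

**Robot:** At hand-in the fingers were clear of everything, and I saw no contact with any bystander.

**Disagreements and gaps:**
- The scene and side cameras put the capsule top about 3 mm to one side after clamping, which would be a tilt of about 0.04 rad. The wrist view did not show this.
- Two measurements of the seal height gave 39 to 40 mm against the stated 42 mm, within camera error.
- I could not measure the nose's clamping force or the force left on the screw.

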